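# Weigh the reel basket on the sprung hook scale

### The arm

A 7-joint arm with a two-finger parallel gripper is mounted at the origin on the work surface. World frame = base frame: x ahead of the robot, y to its left, z up, the work surface at z = 0. Lengths are in m, angles in degrees, forces in N, time in s.
With the tool pointing down it reaches from about 0.4 to 0.925 m from the base axis. Payload 5.6 kg.
Tool frame: the origin (TCP) lies at the very end of the fingers, on their centre line; the grasp point (between the pads) lies bot.grip_point_offset behind it (bot.grip_point_offset is the distance from the TCP to the grasp point, in m); z points along the fingers, y is the direction in which the jaws open and shut (so a half turn about z gives the same grasp; the last joint's range is limited). The gripper opens to 85 mm and grips with 20 to 120 N. Pads are 22 mm wide; open, the fingers measure 114 mm over their backs; the gripper's body (76 mm by 85 mm) begins 54 mm behind the grasp point. The pads swing forward as they close: fully open they stand 13 mm farther back than shut.
Start: joints at [66.005, 26.786, -0.665, 91.828, 0.344, 61.387, -3.226], TCP at [0.239, -0.605, 0.231] pointing down, gripper open.
Joint ranges: [-144.91, 144.91], [-17.63, 115.5], [-89.93, 88.59], [15.96, 139.68], [-74.01, 254.01], [8.47, 105.57], [-167.45, 167.45]. Speed limits (degrees/s): [147.25, 147.25, 180, 180, 180, 180, 180].

### API

Orientations are given as a 3x3 rotation matrix whose columns are the frame's x, y, z axes.
In Python, from bench import bot, capture gives the robot as it stands.
- The arm moves only by the tool apply_moves, never from a script. Its argument "increments" is a list of rows, each a list of 7 numbers: the shift along the tool's x, y, z in mm, then the turn, a rotation vector about the tool's x, y, z in units of 5 degrees (1.0 is 5 degrees), then the closure in counts, from 0 (fully open) to 255 (shut). A call has 1 to 10 rows; each row is the pose to reach, as a shift and turn from the pose commanded when the call began, along the tool's axes at that moment; what a row does not reach only later rows make up. A row lasts 1/8 s, in which the tool goes at most 62.5 mm and 10.7 degrees, less where a joint would pass 70% of its speed; a pose out of reach is approached as far as the arm can. A call with a gripper value outside its range is refused whole. The fingers move at their own pace and stop on an object; "newtons" is the grip in N (left out, the last holds). Time passes only in rows, so rows that repeat a pose let the fingers close. It gives the time, the measured TCP pose, the force and the opening at its end, in the units of the state.
- bot.state(): the state, without advancing time (a new reading comes with each control period).
- capture(name): name is "side" or "top" or "wrist"; returns a dict with "image" (420x560x3 uint8, red, green, blue), "range_z" (420x560 float32, m along the optical axis (not along the pixel's ray), 0 where there is no reading), "vfov" (degrees; the focal length in pixels is half the picture's height over the tangent of half this angle, whatever the lens; pixels are square), "cx", "cy" (the principal point, pixels), "D" ([k1, k2, p1, p2, k3] as OpenCV has them; the pictures are not rectified), "extrinsics" (4x4, takes a point from camera to world coordinates). Camera axes: x right, y up, looking along -z (the intrinsics and any distortion apply to the point x, -y, -z); pixel columns grow to the right and rows downward; lengths in m; the calibration is good to about 2 mm. A picture is of the moment at which its call begins.
- bot.hand_in(): hands the job in, once; it reports no verdict.
The state is a dict: "t": time; "q": joint angles; "qvel": joint speeds; "effort": joint torques, N m; "ee_pos": TCP position; "tool_rot": TCP orientation; "contact_force": force on the tool from outside, world axes, zero at the start; "ft_torque": the same for the moment, N m; "finger_gap": finger opening in m.
Only numpy, scipy, OpenCV 4.12 (cv2) and the standard library are available. Lean on these libraries where they do the work, as an engineer would, in place of code of your own. Each camera call takes 0.05 s, during which the arm holds its last target. There are 200 camera calls.

### The job

Weigh the larger basket of filament reels: lift it by its grip tab, seat the bar of its bail in the hook of the hanging scale, and keep hold while you let it down slowly until the spring carries all of its weight, then let go so that the pointer settles without the scale having been jerked, dropped on or pushed down. Leave it hanging still and free, with the other things on the table left where they are.

Things in the scene. Friction and masses are not known exactly. Their poses are not given: they have to be found in the camera images.
- basket: The larger of two grey baskets of filament reels: box 110 (x) x 90 (y) x 55 mm tall, standing on the table; origin under its centre, z up. A stiff 8 mm wire bail in its plane x = 0 stands on the walls at +y and -y, so that its opening, 66 mm high from rim to bar, is open along x. The reels' fill is unknown: 0.27 to 0.68 kg in all, centred under the bar.
- basket_bar (a point): Middle of the larger basket's bail bar, on its centre line, 125 mm above the basket's origin; axes as the basket. The bar is straight along y for about 62 mm, 8 mm thick. A 10 mm stem on its middle carries the grip tab.
- basket_grip (a point): Middle of the larger basket's flat black grip tab, 164 mm above the basket's origin, 39 mm above the bar; axes as the basket. The tab is 24 mm along x, 14 mm thick along y and spans 138 to 182 mm above the origin: pinch it across its 14 mm, the fingertips staying above the bar.
- small_basket: The smaller basket, same make: box 80 x 66 x 42 mm, top of its tab 157 mm above the table. Origin under the centre of the box. A bystander.
- scale: Hanging scale fixed to the table: base plate 170 x 130 x 16 mm, column 28 x 40 mm and 440 mm tall in its middle, head 50 x 60 mm. Origin under the centre of the base. The hook reaches out from the column along the scale's own -x (roughly towards the robot), in its plane y = 0, and rides up and down on a spring. Bar along the scale's y, bring it in above the tip, then down.
- hook_seat (a point): Centre of a bar seated in the hook: 130 mm out from the column's centre, 248 mm above the table when unloaded, sinks with the hook; axes as the scale. 8 mm wire: level arm to the column 10 mm above this point; trough 36 mm wide at the mouth, 10 mm at the flat bottom; upturned tip 25 mm out on the -x side, its top 24 mm above this point; the wire's underside is 12 mm below this point.
- hook (a joint): Scale reading: how far the hook and pointer have sunk, m; 0 unloaded, stop at 0.095. The spring holds 0.4 N at 0 and 90 N/m more below: weight W rests at (W - 0.4)/90, here 0.025 to 0.070. Lightly damped: letting go before the spring carries the load, or pushing it below balance, makes it jump. Over 0.08 m/s up or down counts as a jerk, beyond 0.088 m as overload.
- phone: White smartphone lying flat, 150 x 74 x 9 mm; a bystander. Origin under its centre, x along its length.
- tub: Clear plastic cup, 84 mm across the mouth, 85 mm tall; a bystander. Origin under its centre.
- pen: White 3D-drawing pen lying flat, 150 x 22 x 20 mm; a bystander. Origin under the middle of its grip, x along it.
- spatula: Small modelling spatula, 170 mm long, lying flat; a bystander. Origin under its middle, x along it.
- eraser: White eraser 45 x 20 x 12 mm; a bystander. Origin under its centre.

How it is judged (in metres and radians):
On the way, in this order (a step that is already met when the one before it is completed fails the run):
1. the larger basket is held clear of the table by the gripper, not touching the scale (height (world z) of basket above 0.06 m and contact force between the fingers and basket above 0.5 N and contact force between basket and scale below 0.05 N), for 0.2 s.
2. the bar is in the hook and the spring takes weight while the gripper still holds the basket (distance between basket_bar and hook_seat below 0.012 m and value of joint hook above 0.012 m and contact force between the fingers and basket above 0.5 N), for 0.1 s.
At the end, for the whole second after the job is handed in: The larger basket hangs on the scale's hook: its bar within 10 mm of the seat, the scale bearing it (reading between 0.018 and 0.080 m), the pointer at rest (under 0.01 m/s), the basket still (under 0.04 m/s) and upright within 0.2 rad (distance between basket_bar and hook_seat below 0.01 m and value of joint hook between 0.018 and 0.08 m and contact force between basket and scale above 1.5 N and velocity of joint hook between -0.01 and 0.01 m/s and linear speed of basket below 0.04 m/s and angle between basket's own z axis and vertical below 0.2 rad); the robot touches nothing.
It fails at once if the scale is jerked: the hook moves faster than 0.08 m/s (velocity of joint hook above 0.08 m/s or velocity of joint hook below -0.08 m/s).
It fails at once if the scale is overloaded: the hook is pushed down beyond 0.088 m (value of joint hook above 0.088 m).
It fails at once if the basket is knocked or pressed against the scale with more than 15 N (contact force between basket and scale above 15 N).
It fails at once if the robot knocks or pushes the scale with more than 10 N (contact force between any of the fingers, the arm and scale above 10 N).
It fails at once if another thing on the table is moved more than 30 mm (distance of any of small_basket, phone, tub, pen, spatula, eraser from where it was at the start of the episode above 0.03 m).
It also fails if it takes over 53 s, if anything falls off the work surface, if the arm or the gripper's body presses on something with over 40 N, if the wrist force passes 120 N, or if a joint passes its speed limit or range.

## Working session

There is one attempt and no reset: what is moved stays moved. The work goes in short steps, Python scripts to look and compute and a tool call to move; the robot and the scene stay as the last step left them, time stands still between calls to the robot, and variables do not carry over. Pictures are saved under pics/ and viewed, about 8 in all and at most 12, crops included, and the job is handed in when it is done.

Besides the shell and the picture viewer there is one more tool, called after "Call:" by a JSON object that holds its "name" and its "arguments", one argument or row to a line. apply_moves: Moves the arm, as the interface text tells. Its arguments: {"type":"object","properties":{"increments":{"type":"array","items":{"type":"array","items":{"type":"number"}}},"newtons":{"type":"number"}},"required":["increments"]}

```bash
mkdir -p pics; cat > h.py <<'E'
import numpy as np, cv2
from bench import bot, capture
def cap(n, save=None):
    c=capture(n)
    if save: cv2.imwrite('pics/'+save, c['image'][:,:,::-1])
    return c
def K(c):
    f=210/np.tan(np.radians(c['vfov']/2)); return np.array([[f,0,c['cx']],[0,f,c['cy']],[0,0,1.]])
def rays(c,uv):
    p=cv2.undistortPoints(np.array(uv,float).reshape(-1,1,2),K(c),np.array(c['D'],float)).reshape(-1,2)
    d=np.c_[p[:,0],-p[:,1],-np.ones(len(p))]
    E=np.array(c['extrinsics']); return E[:3,3], d@E[:3,:3].T
def onplane(c,uv,z):
    o,d=rays(c,uv); return o+d*((z-o[2])/d[:,2])[:,None]
def cloud(c):
    v,u=np.mgrid[0:420,0:560]; uv=np.c_[u.ravel(),v.ravel()]
    o,d=rays(c,uv); P=o+d*c['range_z'].ravel()[:,None]
    P[c['range_z'].ravel()<=0]=np.nan
    return P.reshape(420,560,3)
E
python3 - <<'E'
from h import *
ims=[]
for n in ['side','top']:
    c=cap(n,n+'0.png'); np.save(n+'0.npy',c,allow_pickle=True)
    print(n,c['vfov'],c['D'],np.round(c['extrinsics'],3).tolist())
s=bot.state(); print({k:np.round(v,3).tolist() for k,v in s.items()}, bot.grip_point_offset)
E
```

```text
side 57.664573541229714 [-0.01805371  0.          0.          0.          0.        ] [[-0.76, 0.476, -0.442, 0.172], [-0.65, -0.552, 0.522, 0.454], [0.005, 0.684, 0.729, 0.812], [0.0, 0.0, 0.0, 1.0]]
top 43.382454611062855 [-0.20886329  0.          0.          0.          0.        ] [[0.02, 0.987, -0.157, 0.41], [-1.0, 0.019, -0.005, 0.007], [-0.002, 0.157, 0.988, 1.284], [0.0, 0.0, 0.0, 1.0]]
{'t': 0.1, 'q': [66.007, 26.832, -0.664, 91.875, 0.343, 61.387, -3.224], 'qvel': [-0.042, -0.052, -0.078, -0.167, -0.006, 0.055, -0.084], 'effort': [0.001, -53.352, 0.022, -25.197, 0.011, 0.004, -0.0], 'ee_pos': [0.238, -0.604, 0.23], 'tool_rot': [[0.93, 0.367, -0.001], [0.367, -0.93, 0.001], [-0.0, -0.002, -1.0]], 'contact_force': [-0.09, 0.077, -0.146], 'ft_torque': [-0.019, 0.009, -0.02], 'finger_gap': 0.086} 0.0187
```

View pics/side0.png

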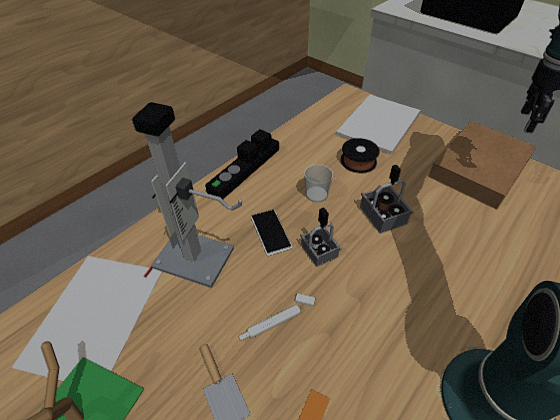

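View pics/top0.png

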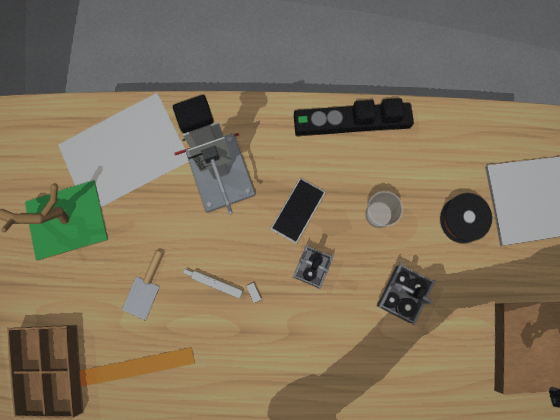

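The side view shows the scale (column about (175,190), hook tip (238,205)), the small basket at (320,240) and the larger one at (385,208). In the top view the larger basket is at (405,293), the small one at (314,265), and the hook runs from (212,155) to (230,212).

```bash
python3 - <<'E'
from h import *
C={n:np.load(n+'0.npy',allow_pickle=True).item() for n in ['side','top']}
L={n:cloud(C[n]) for n in C}
b0=onplane(C['top'],[[405,293]],0.05)[0]; print('basket approx',b0)
for n in C:
    P=L[n]; r=np.hypot(P[...,0]-b0[0],P[...,1]-b0[1])
    for lo,hi in [(0.142,0.2),(0.07,0.115),(0.045,0.062)]:
        m=(r<.09)&(P[...,2]>lo)&(P[...,2]<hi); q=P[m]
        if m.sum()<5: print(n,lo,m.sum()); continue
        rc=cv2.minAreaRect((q[:,:2]*1000).astype(np.float32))
        print(n,lo,m.sum(),'mean',q.mean(0).round(4),'max',q.max(0).round(3),'rect',np.round(rc[0],1),np.round(rc[1],1),round(rc[2],1))
# base plate and hook
s0=onplane(C['top'],[[222,175]],0.016)[0]; print('scale approx',s0)
for n in C:
    P=L[n]; r=np.hypot(P[...,0]-s0[0],P[...,1]-s0[1])
    for lo,hi in [(0.010,0.022),(0.225,0.285),(0.30,.40),(.42,.52)]:
        m=(r<.17)&(P[...,2]>lo)&(P[...,2]<hi); q=P[m]
        if m.sum()<5: continue
        rc=cv2.minAreaRect((q[:,:2]*1000).astype(np.float32))
        print(n,lo,m.sum(),'mean',q.mean(0).round(4),'zr',q[:,2].min().round(3),q[:,2].max().round(3),'rect',np.round(rc[0],1),np.round(rc[1],1),round(rc[2],1))
a=cv2.imread('pics/top0.png')[80:230,160:270]; a=cv2.resize(a,None,fx=3.6,fy=3.6)
b=cv2.imread('pics/top0.png')[240:340,360:450]; b=cv2.resize(b,(396,440))
d=cv2.imread('pics/side0.png')[150:240,340:430]; d=cv2.resize(d,(400,400))
o=np.zeros((560,800,3),np.uint8); o[:540,:396]=a; o[:440,400:796]=b; cv2.imwrite('pics/crop1.png',o)
E
```

```text
basket approx [ 0.43276472 -0.28699669  0.05      ]
side 0.142 138 mean [ 0.4308 -0.2862  0.1653] max [ 0.445 -0.28   0.182] rect [ 432.8 -288.9] [14.8 25.5] 72.6
side 0.07 76 mean [ 0.4324 -0.2879  0.0926] max [ 0.456 -0.246  0.115] rect [ 432.2 -289.5] [95.  8.] 62.7
side 0.045 375 mean [ 0.4269 -0.2885  0.0515] max [ 0.507 -0.221  0.062] rect [ 432.8 -290.8] [ 99.2 119. ] 62.9
top 0.142 131 mean [ 0.4317 -0.2879  0.1733] max [ 0.444 -0.279  0.187] rect [ 431.9 -290.1] [15.5 25.3] 65.2
top 0.07 17 mean [ 0.4308 -0.2907  0.0934] max [ 0.454 -0.247  0.115] rect [ 431.  -289.3] [93.6  4.1] 63.2
top 0.045 475 mean [ 0.4292 -0.2933  0.0538] max [ 0.506 -0.223  0.062] rect [ 431.7 -291. ] [ 97.6 117.1] 63.3
scale approx [0.71605632 0.15605168 0.016     ]
side 0.01 2208 mean [0.7138 0.1704 0.0147] zr 0.01 0.022 rect [726.6 163.2] [171.7 129.7] 21.3
side 0.225 1076 mean [0.6929 0.1632 0.2599] zr 0.225 0.285 rect [675.2 133.9] [185.9  80.1] 37.2
side 0.3 1048 mean [0.7168 0.1692 0.3519] zr 0.3 0.4 rect [723.3 170.3] [35.3 57.6] 19.5
side 0.42 864 mean [0.718  0.1678 0.4346] zr 0.42 0.441 rect [725.9 163.4] [50.3 61.3] 21.4
top 0.01 2136 mean [0.7056 0.1521 0.016 ] zr 0.01 0.022 rect [716.  130.2] [221.5 190.1] 23.4
top 0.225 822 mean [0.6908 0.1501 0.2618] zr 0.225 0.285 rect [659.2 146.1] [177.7  83.1] 17.8
top 0.3 399 mean [0.7144 0.1578 0.339 ] zr 0.3 0.388 rect [725.7 162. ] [36.8 73.7] 19.7
top 0.42 1034 mean [0.7221 0.1612 0.4384] zr 0.42 0.445 rect [724.8 163.4] [51.3 61. ] 21.6
```

View pics/crop1.png

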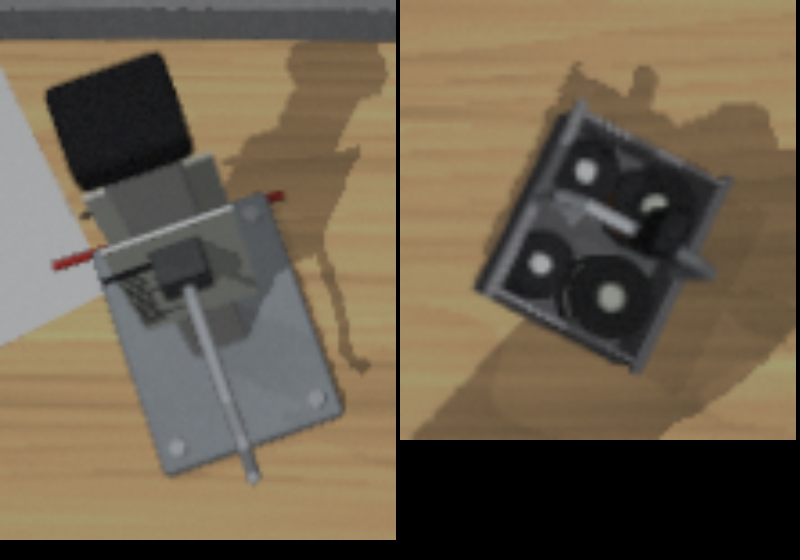

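Call:
{"name": "apply_moves", "arguments": {
  "increments": [
    [60, -44, -10, 0, 0, 2, 0],
    [120, -88, -10, 0, 0, 4, 0],
    [180, -132, -10, 0, 0, 6, 0],
    [240, -177, -10, 0, 0, 8, 0],
    [296, -221, -10, 0, 0, 9.78, 0],
    [296, -221, -10, 0, 0, 9.78, 0],
    [296, -221, -10, 0, 0, 9.78, 0],
    [296, -221, -10, 0, 0, 9.78, 0]
  ],
  "newtons": 60
}}

```text
t: 1.1
ee_pos: [0.4324, -0.2908, 0.2411]
tool_rot: [[0.888, -0.46, -0.001], [-0.46, -0.888, -0.0], [-0.001, 0.001, -1.0]]
contact_force: [-1.2, -0.3, 0.5]
finger_gap: 0.0853
```

```bash
python3 - <<'E'
from h import *
s=bot.state(); R=np.array(s['tool_rot']); p=np.array(s['ee_pos'])
print(s['t'],p.round(4),R.round(4).tolist(),np.round(s['contact_force'],2),np.round(s['q'],1))
print('to grasp, tool mm',(R.T@(np.array([.4323,-.2897,.151])-p)*1000).round(1),'yaw y',np.degrees(np.arctan2(R[1,1],R[0,1])))
c=cap('wrist','wrist1.png');P=cloud(c)
r=np.hypot(P[...,0]-.432,P[...,1]+.29)
for lo,hi in[(.142,.2),(.172,.2),(.07,.115),(.045,.062),(.118,.134)]:
    q=P[(r<.09)&(P[...,2]>lo)&(P[...,2]<hi)]
    if len(q)>5:
        rc=cv2.minAreaRect((q[:,:2]*1000).astype(np.float32)); print(lo,len(q),q.mean(0).round(4),np.round(rc[0],1),np.round(rc[1],1),round(rc[2],1))
E
```

```text
1.1 [ 0.4324 -0.2908  0.2411] [[0.8881, -0.4596, -0.0007], [-0.4596, -0.8881, -0.0003], [-0.0005, 0.0006, -1.0]] [-1.19 -0.35  0.55] [ 31.2  13.8  -1.2 109.2   0.4  57.  -87.5]
to grasp, tool mm [-0.5 -1.  90.1] yaw y -117.35907087637827
0.142 1003 [ 0.4367 -0.2934  0.1766] [ 434. -292.] [14.  23.8] 62.6
0.172 805 [ 0.4349 -0.2926  0.1812] [ 434.  -292.1] [13.7 23.7] 62.5
0.07 219 [ 0.4355 -0.2937  0.0947] [ 434.2 -292.7] [92.6  6.6] 63.1
0.045 2163 [ 0.4367 -0.2944  0.0541] [ 432.9 -291.6] [ 95.2 117.6] 63.1
0.118 794 [ 0.4343 -0.2921  0.1271] [ 433.5 -292.2] [83.9  7.9] 63.3
```

View pics/wrist1.png

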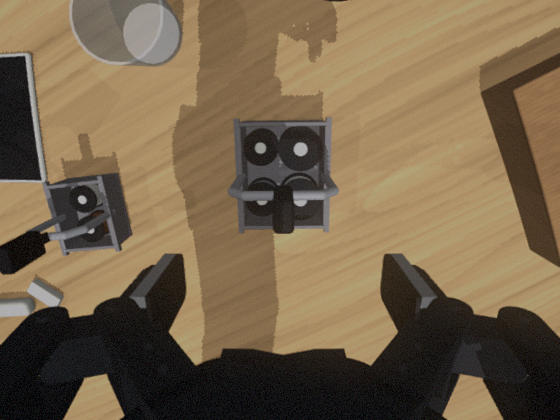

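The wrist view shows the larger basket's tab at (284,210), centred between the fingers (165 to 405). It agrees with the measurement, so I descend.

Call:
{"name": "apply_moves", "arguments": {
  "increments": [
    [1, 0, 40, 0, 0, 0, 0],
    [1, 0, 70, 0, 0, 0, 0],
    [1, 0, 90, 0, 0, 0, 0],
    [1, 0, 90, 0, 0, 0, 0],
    [1, 0, 90, 0, 0, 0, 120],
    [1, 0, 90, 0, 0, 0, 255],
    [1, 0, 90, 0, 0, 0, 255],
    [1, 0, 90, 0, 0, 0, 255],
    [1, 0, 90, 0, 0, 0, 255],
    [1, 0, 90, 0, 0, 0, 255]
  ],
  "newtons": 60
}}

```text
t: 2.4
ee_pos: [0.4337, -0.2912, 0.1517]
tool_rot: [[0.888, -0.46, 0.0], [-0.46, -0.888, -0.001], [0.001, 0.0, -1.0]]
contact_force: [-1.9, 0.8, 5.1]
finger_gap: 0.0131
```

Call:
{"name": "apply_moves", "arguments": {
  "increments": [
    [0, 0, 0, 0, 0, 0, 255],
    [0, 0, 0, 0, 0, 0, 255],
    [0, 0, -10, 0, 0, 0, 255],
    [0, 0, -30, 0, 0, 0, 255],
    [0, 0, -60, 0, 0, 0, 255],
    [0, 0, -90, 0, 0, 0, 255],
    [0, 0, -90, 0, 0, 0, 255],
    [0, 0, -90, 0, 0, 0, 255],
    [0, 0, -90, 0, 0, 0, 255],
    [0, 0, -90, 0, 0, 0, 255]
  ]
}}

```text
t: 3.65
ee_pos: [0.4332, -0.2906, 0.2401]
tool_rot: [[0.888, -0.46, -0.002], [-0.46, -0.888, 0.001], [-0.002, -0.0, -1.0]]
contact_force: [-0.6, 0.1, -5.0]
finger_gap: 0.013
```

```bash
python3 - <<'E'
from h import *
s=bot.state(); print(s['t'],np.round(s['ee_pos'],4),np.round(s['contact_force'],2),s['finger_gap'],np.round(s['tool_rot'],3).tolist())
c=cap('side','side2.png');P=cloud(c)
p=s['ee_pos'];r=np.hypot(P[...,0]-p[0],P[...,1]-p[1])
for lo,hi in [(.2,.23),(.14,.16)]:
    q=P[(r<.09)&(P[...,2]>lo)&(P[...,2]<hi)]
    if len(q)>5:
        rc=cv2.minAreaRect((q[:,:2]*1000).astype(np.float32)); print(lo,len(q),q.mean(0).round(4),np.round(rc[0],1),np.round(rc[1],1),round(rc[2],1))
q=P[r<.07]; q=q[q[:,2]>.02]; print('min z',np.percentile(q[:,2],[0,1,2,5]))
E
```

```text
3.65 [ 0.4332 -0.2906  0.2401] [-0.58  0.1  -4.96] 0.01297027937540819 [[0.888, -0.46, -0.002], [-0.46, -0.888, 0.001], [-0.002, -0.0, -1.0]]
0.2 118 [ 0.4324 -0.285   0.2138] [ 431.7 -287.3] [86.7 18.4] 55.0
0.14 264 [ 0.4287 -0.287   0.143 ] [ 432.4 -290.4] [ 98.6 119.2] 62.7
min z [0.08576305 0.09228523 0.09644564 0.10959967]
```

Call:
{"name": "apply_moves", "arguments": {
  "increments": [
    [0, 0, -40, 0, 0, 0, 255],
    [0, 0, -80, 0, 0, 0, 255],
    [-5, -15, -110, 0, 0, 0, 255],
    [-16, -50, -110, 0, 0, -1, 255],
    [-28, -90, -110, 0, 0, -2.5, 255],
    [-40, -130, -110, 0, 0, -4, 255],
    [-52, -170, -110, 0, 0, -5.5, 255],
    [-63, -210, -110, 0, 0, -7, 255],
    [-75, -250, -110, 0, 0, -8.5, 255],
    [-85, -280, -110, 0, 0, -9.74, 255]
  ]
}}

```text
t: 4.95
ee_pos: [0.4858, 0.0005, 0.3497]
tool_rot: [[0.928, 0.372, -0.003], [0.372, -0.928, 0.001], [-0.002, -0.002, -1.0]]
contact_force: [0.3, 0.6, -4.5]
finger_gap: 0.0132
```

```bash
python3 - <<'E'
from h import *
s=bot.state(); R=np.array(s['tool_rot']); p=np.array(s['ee_pos'])
a=np.radians(21.35); X=np.array([np.cos(a),np.sin(a),0])
c0=np.array([.7258,.1633,0]); seat=c0-.13*X+[0,0,.248]
print(s['t'],p.round(4),np.round(s['contact_force'],2),'yaw y',np.degrees(np.arctan2(R[1,1],R[0,1])),'seat',seat.round(4))
t=seat-.11*X+[0,0,.042+.0267]; print('stage',(R.T@(t-p)*1000).round(1))
E
```

```text
4.95 [0.4858 0.0005 0.3497] [ 0.27  0.59 -4.52] yaw y -68.14668130765747 seat [0.6047 0.116  0.248 ]
stage [ 43.4 -63.8  33. ]
```

Call:
{"name": "apply_moves", "arguments": {
  "increments": [
    [20, -30, 0, 0, 0, 0.1, 255],
    [36, -55, 0, 0, 0, 0.1, 255],
    [43, -64, 10, 0, 0, 0.1, 255],
    [43, -64, 25, 0, 0, 0.1, 255],
    [43, -64, 33, 0, 0, 0.1, 255],
    [43, -64, 33, 0, 0, 0.1, 255],
    [43, -64, 33, 0, 0, 0.1, 255],
    [43, -64, 33, 0, 0, 0.1, 255]
  ]
}}

```text
t: 5.95
ee_pos: [0.504, 0.0718, 0.3188]
tool_rot: [[0.935, 0.355, 0.001], [0.355, -0.935, 0.0], [0.001, 0.0, -1.0]]
contact_force: [-0.4, -0.4, -4.2]
finger_gap: 0.0132
```

```bash
cat > st.py <<'E'
from h import *
s=bot.state(); R=np.array(s['tool_rot']); p=np.array(s['ee_pos'])
a=np.radians(21.35); X=np.array([np.cos(a),np.sin(a),0]); Y=np.array([-np.sin(a),np.cos(a),0])
c0=np.array([.7258,.1633,0]); seat=c0-.13*X+[0,0,.248]
print(s['t'],p.round(4),np.round(s['contact_force'],2),'yaw y',np.degrees(np.arctan2(R[1,1],R[0,1])).round(2))
print('tool->seat',(R.T@(seat+[0,0,.0267]-p)*1000).round(1))
for n in ['side','top','wrist']:
    c=cap(n,f'{n}_{s["t"]:.2f}.png'); P=cloud(c)-c0
    Q=np.stack([P@X,P@Y,P[...,2]],-1)   # scale frame
    hk=Q[(abs(Q[...,1])<.02)&(Q[...,0]>-.175)&(Q[...,0]<-.05)&(Q[...,2]>.15)&(Q[...,2]<.30)]
    if len(hk)>5: print(n,'hook',len(hk),'tip x',(hk[:,0].min()*1000).round(1),'y mean',(np.mean(hk[:,1])*1000).round(1),'z arm',(np.percentile(hk[(hk[:,0]>-.1),2],[5,50,95])*1000).round(1) if (hk[:,0]>-.1).sum()>5 else '', 'tip z',(hk[hk[:,0]<-.145][:,2].max(initial=0)*1000).round(1))
    T=((P+c0-p)@R)  # tool frame
    b=T[(abs(T[...,0])<.012)&(abs(T[...,1])<.05)&(T[...,2]>.015)&(T[...,2]<.04)]
    if len(b)>5:
        rc=cv2.minAreaRect((b[:,:2]*1000).astype(np.float32)); print(n,'bar in tool',len(b),b.mean(0).round(4),np.round(rc[0],1),np.round(rc[1],1),round(rc[2],1))
E
python3 st.py; ls pics
python3 - <<'E'
import cv2,glob,numpy as np
t=[f for f in sorted(glob.glob('pics/side_*'))][-1]
a=cv2.imread(t)[100:290,120:370]; b=cv2.imread(t.replace('side_','top_'))[80:270,160:330]
o=np.hstack([cv2.resize(a,None,fx=1.9,fy=1.9),cv2.resize(b,None,fx=1.9,fy=1.9)]); cv2.imwrite('pics/v5.png',o)
E
```

```text
5.95 [0.504  0.0718 0.3188] [-0.35 -0.35 -4.18] yaw y -69.21
tool->seat [109.8  -5.6  44.2]
side hook 214 tip x -157.1 y mean 2.2 z arm [255.4 259.5 261.6] tip z 272.7
side bar in tool 120 [-0.0015 -0.0203  0.0275] [-0.6 -3.4] [ 9.8 84.2] 1.4
top hook 126 tip x -111.5 y mean 1.2 z arm [258.2 261.8 265.2] tip z 0.0
wrist hook 1016 tip x -157.5 y mean -0.3 z arm  tip z 273.7
wrist bar in tool 1775 [0.0008 0.0007 0.0263] [-0.4  0.7] [ 8.6 93.2] 0.4
crop1.png
side0.png
side2.png
side_5.95.png
top0.png
top_5.95.png
wrist1.png
wrist_5.95.png
```

View pics/v5.png

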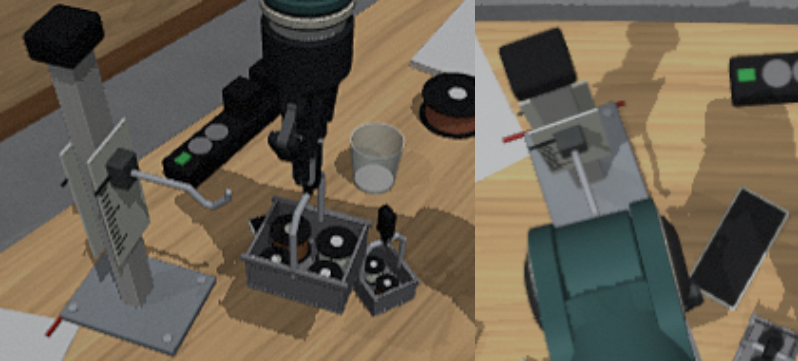

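Side view: the basket hangs level in the gripper at about (305,255) in the crop. Its bail faces the hook tip at (228,195), and the heights agree with the measurement. Next I thread the hook.

Call:
{"name": "apply_moves", "arguments": {
  "increments": [
    [5, -6, 0, 0, 0, -0.1, 255],
    [20, -6, 0, 0, 0, -0.1, 255],
    [40, -6, 0, 0, 0, -0.1, 255],
    [60, -6, 0, 0, 0, -0.1, 255],
    [78, -6, 0, 0, 0, -0.1, 255],
    [93, -6, 0, 0, 0, -0.1, 255],
    [104, -6, 0, 0, 0, -0.1, 255],
    [110, -6, 0, 0, 0, -0.1, 255],
    [110, -6, 0, 0, 0, -0.1, 255],
    [110, -6, 0, 0, 0, -0.1, 255]
  ]
}}

```text
t: 7.35
ee_pos: [0.604, 0.1166, 0.3183]
tool_rot: [[0.932, 0.364, -0.0], [0.364, -0.932, -0.0], [-0.0, 0.0, -1.0]]
contact_force: [0.7, -0.9, -4.6]
finger_gap: 0.013
```

```bash
python3 st.py
python3 - <<'E'
import cv2,glob,numpy as np
t=[f for f in sorted(glob.glob('pics/side_*'))][-1]
a=cv2.imread(t)[130:270,140:290]; b=cv2.imread(t.replace('side_','wrist_'))[20:320,130:430]
o=np.hstack([cv2.resize(a,None,fx=3,fy=3),cv2.resize(b,(345,420))]); cv2.imwrite('pics/v6.png',o)
E
```

```text
7.35 [0.604  0.1166 0.3183] [ 0.74 -0.85 -4.56] yaw y -68.68
tool->seat [ 0.5  0.8 43.6]
side hook 937 tip x -174.8 y mean -0.9 z arm [188.6 210.5 260.6] tip z 271.4
side bar in tool 132 [-0.0022 -0.0134  0.0279] [-1.2 -0.9] [ 9.9 91.5] 2.0
wrist hook 6332 tip x -163.9 y mean -0.1 z arm [171.7 221.8 262.6] tip z 210.0
wrist bar in tool 1760 [0.001  0.0007 0.026 ] [-0.2  0.7] [92.4  8.6] 89.9
```

View pics/v6.png

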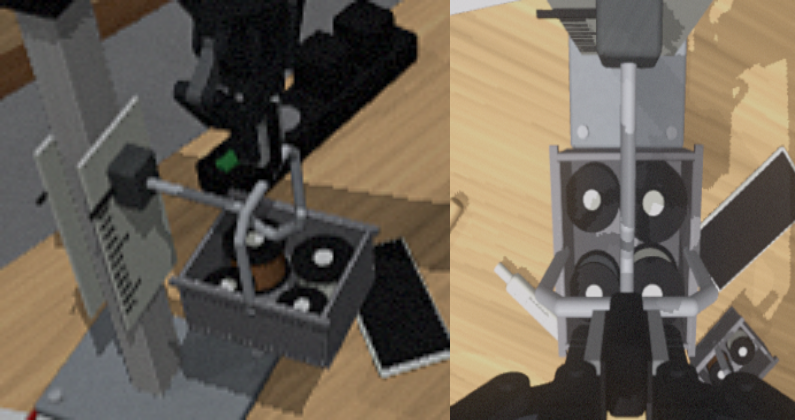

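The views show the hook wire running through the bail: in the wrist crop it lies along (628,100 to 280), with the bar above it at (625,305). I lower towards the seat slowly.

Call:
{"name": "apply_moves", "arguments": {
  "increments": [
    [0, 0, 8, 0, 0, 0, 255],
    [0, 0, 18, 0, 0, 0, 255],
    [0, 0, 26, 0, 0, 0, 255],
    [0, 0, 31, 0, 0, 0, 255],
    [0, 0, 34, 0, 0, 0, 255],
    [0, 0, 37, 0, 0, 0, 255],
    [0, 0, 40, 0, 0, 0, 255],
    [0, 0, 43, 0, 0, 0, 255],
    [0, 0, 46, 0, 0, 0, 255],
    [0, 0, 49, 0, 0, 0, 255]
  ]
}}

```text
t: 8.75
ee_pos: [0.6045, 0.1168, 0.2692]
tool_rot: [[0.932, 0.364, 0.0], [0.364, -0.932, -0.0], [0.0, 0.0, -1.0]]
contact_force: [0.6, 0.6, -4.4]
finger_gap: 0.0128
```

Call:
{"name": "apply_moves", "arguments": {
  "increments": [
    [0, 0, 2, 0, 0, 0, 255],
    [0, 0, 4, 0, 0, 0, 255],
    [0, 0, 6, 0, 0, 0, 255],
    [0, 0, 8, 0, 0, 0, 255],
    [0, 0, 10, 0, 0, 0, 255],
    [0, 0, 12, 0, 0, 0, 255],
    [0, 0, 13, 0, 0, 0, 255],
    [0, 0, 13, 0, 0, 0, 255],
    [0, 0, 13, 0, 0, 0, 255]
  ]
}}

```text
t: 9.88
ee_pos: [0.6044, 0.1168, 0.2563]
tool_rot: [[0.932, 0.364, 0.0], [0.364, -0.932, 0.0], [0.0, 0.0, -1.0]]
contact_force: [0.9, 0.9, -2.7]
finger_gap: 0.0129
```

```bash
python3 st.py
```

```text
9.875 [0.6044 0.1168 0.2563] [ 0.86  0.87 -2.74] yaw y -68.68
tool->seat [ -0.    0.9 -18.4]
side hook 475 tip x -157.9 y mean 3.9 z arm [152.1 239.4 243. ] tip z 252.8
side bar in tool 144 [-0.0016 -0.0114  0.0283] [ 0.3 -0.9] [88.7 23. ] 80.2
wrist hook 8997 tip x -142.0 y mean 0.1 z arm [159.1 243.2 244.7] tip z 0.0
wrist bar in tool 1907 [0.0014 0.0008 0.0263] [3.6 0.6] [16.7 92.5] 0.7
```

Call:
{"name": "apply_moves", "arguments": {
  "increments": [
    [0, 0, 2.5, 0, 0, 0, 255],
    [0, 0, 5, 0, 0, 0, 255],
    [0, 0, 7.5, 0, 0, 0, 255],
    [0, 0, 10, 0, 0, 0, 255],
    [0, 0, 12.5, 0, 0, 0, 255],
    [0, 0, 15, 0, 0, 0, 255],
    [0, 0, 17.5, 0, 0, 0, 255],
    [0, 0, 19.5, 0, 0, 0, 255],
    [0, 0, 20, 0, 0, 0, 255],
    [0, 0, 20, 0, 0, 0, 255]
  ]
}}

```text
t: 11.28
ee_pos: [0.6044, 0.1168, 0.2363]
tool_rot: [[0.932, 0.364, 0.0], [0.364, -0.932, -0.0], [0.0, 0.0, -1.0]]
contact_force: [0.6, 0.7, -0.5]
finger_gap: 0.0131
```

Call:
{"name": "apply_moves", "arguments": {
  "increments": [
    [0, 0, 0, 0, 0, 0, 255]
  ]
}}

```text
t: 11.4
ee_pos: [0.6045, 0.1168, 0.2364]
tool_rot: [[0.932, 0.364, 0.0], [0.364, -0.932, 0.0], [0.0, 0.0, -1.0]]
contact_force: [0.4, -0.2, -1.4]
finger_gap: 0.0133
```

Call:
{"name": "apply_moves", "arguments": {
  "increments": [
    [0, 0, 0, 0, 0, 0, 255]
  ]
}}

```text
t: 11.52
ee_pos: [0.6044, 0.1168, 0.2363]
tool_rot: [[0.932, 0.364, 0.0], [0.364, -0.932, 0.0], [0.0, 0.0, -1.0]]
contact_force: [-0.2, 0.3, -1.4]
finger_gap: 0.0133
```

Call:
{"name": "apply_moves", "arguments": {
  "increments": [
    [0, 0, 0, 0, 0, 0, 255]
  ]
}}

```text
t: 11.65
ee_pos: [0.6044, 0.1168, 0.2363]
tool_rot: [[0.932, 0.364, 0.0], [0.364, -0.932, -0.0], [0.0, 0.0, -1.0]]
contact_force: [0.1, -0.0, -1.8]
finger_gap: 0.0135
```

```bash
python3 st.py; python3 - <<'E'
from h import *
F=[]
for i in range(12):
    capture('side'); F.append(bot.state()['contact_force'])
F=np.array(F); print(F.mean(0).round(2),F.std(0).round(2),bot.state()['t'])
E
```

```text
11.65 [0.6044 0.1168 0.2363] [ 0.06 -0.05 -1.85] yaw y -68.68
tool->seat [ -0.    0.9 -38.4]
side hook 466 tip x -157.9 y mean 3.9 z arm [217.6 221.3 223.9] tip z 299.3
side bar in tool 141 [-0.0015 -0.0117  0.0281] [ 0.1 -2. ] [90.4 23.1] 79.8
wrist hook 11241 tip x -143.2 y mean 0.0 z arm [221.4 223.4 224.7] tip z 0.0
wrist bar in tool 1907 [0.0014 0.0008 0.0263] [3.7 0.7] [16.4 92.3] 0.4
[ 0.34  0.02 -1.  ] [0.38 0.39 0.59] 12.4
```

Call:
{"name": "apply_moves", "arguments": {
  "increments": [
    [0, 0, 2, 0, 0, 0, 255],
    [0, 0, 4, 0, 0, 0, 255],
    [0, 0, 6, 0, 0, 0, 255],
    [0, 0, 7.5, 0, 0, 0, 255],
    [0, 0, 8, 0, 0, 0, 255],
    [0, 0, 8, 0, 0, 0, 255]
  ]
}}

```text
t: 13.15
ee_pos: [0.6044, 0.1168, 0.2283]
tool_rot: [[0.932, 0.364, 0.0], [0.364, -0.932, -0.0], [0.0, 0.0, -1.0]]
contact_force: [1.1, -0.3, -0.6]
finger_gap: 0.0131
```

```bash
cat > f.py <<'E'
from h import *
F=[]
for i in range(30):
    c=capture('wrist'); F.append(bot.state()['contact_force'])
F=np.array(F); s=bot.state(); print(F.mean(0).round(3),F.std(0).round(2),s['t'],np.round(s['ee_pos'],4))
E
python3 f.py
```

```text
[ 0.743  0.145 -0.4  ] [0.51 0.52 0.46] 14.65 [0.6044 0.1168 0.2283]
```

Call:
{"name": "apply_moves", "arguments": {
  "increments": [
    [0, 0, 1, 0, 0, 0, 255],
    [0, 0, 2, 0, 0, 0, 255],
    [0, 0, 3, 0, 0, 0, 255],
    [0, 0, 4, 0, 0, 0, 255],
    [0, 0, 4, 0, 0, 0, 255]
  ]
}}

```text
t: 15.28
ee_pos: [0.6044, 0.1168, 0.2242]
tool_rot: [[0.932, 0.364, -0.0], [0.364, -0.932, -0.0], [-0.0, 0.0, -1.0]]
contact_force: [0.3, -0.1, 0.3]
finger_gap: 0.0127
```

```bash
python3 f.py; python3 st.py
```

```text
[ 0.995  0.389 -0.063] [0.57 0.41 0.55] 16.775 [0.6044 0.1168 0.2242]
16.775 [0.6044 0.1168 0.2242] [1.9  0.43 0.13] yaw y -68.67
tool->seat [  0.    0.9 -50.5]
side hook 503 tip x -158.2 y mean 3.8 z arm [205.3 209.4 211.8] tip z 298.9
side bar in tool 140 [-0.0014 -0.0121  0.0282] [-0.  -0.7] [89.7 23.1] 79.6
wrist hook 14067 tip x -142.6 y mean 0.1 z arm [209.3 211.4 212.7] tip z 0.0
wrist bar in tool 1897 [0.0014 0.0008 0.0263] [3.7 0.7] [16.6 92.5] 0.3
```

Call:
{"name": "apply_moves", "arguments": {
  "increments": [
    [0.5, 0, 0, 0, 0, 0, 255],
    [1, 0, 0, 0, 0, 0, 255],
    [1, 0, 0, 0, 0, 0, 255]
  ]
}}

```text
t: 17.3
ee_pos: [0.6047, 0.1169, 0.2239]
tool_rot: [[0.931, 0.364, -0.002], [0.364, -0.931, -0.001], [-0.002, -0.0, -1.0]]
contact_force: [-1.6, 0.5, 0.9]
finger_gap: 0.0133
```

```bash
python3 f.py
```

```text
[-2.571 -0.807  0.092] [0.57 0.39 0.39] 18.8 [0.6053 0.1172 0.2243]
```

Call:
{"name": "apply_moves", "arguments": {
  "increments": [
    [-0.3, 0, 0, 0, 0, 0, 255],
    [-0.7, 0, 0, 0, 0, 0, 255],
    [-0.7, 0, 0, 0, 0, 0, 255]
  ]
}}

```text
t: 19.18
ee_pos: [0.6051, 0.117, 0.2245]
tool_rot: [[0.932, 0.364, 0.001], [0.364, -0.932, 0.0], [0.001, 0.0, -1.0]]
contact_force: [-0.2, 0.0, -0.0]
finger_gap: 0.013
```

```bash
python3 f.py
```

```text
[ 0.727  0.298 -0.067] [0.93 0.6  0.48] 20.675 [0.6048 0.117  0.2243]
```

Call:
{"name": "apply_moves", "arguments": {
  "increments": [
    [0, 0, 0, 0, 0, 0, 220],
    [0, 0, 0, 0, 0, 0, 210],
    [0, 0, 0, 0, 0, 0, 200],
    [0, 0, 0, 0, 0, 0, 190],
    [0, 0, 0, 0, 0, 0, 180],
    [0, 0, 0, 0, 0, 0, 165],
    [0, 0, 0, 0, 0, 0, 150],
    [0, 0, 0, 0, 0, 0, 130],
    [0, 0, 0, 0, 0, 0, 130],
    [0, 0, 0, 0, 0, 0, 130]
  ],
  "newtons": 20
}}

```text
t: 21.92
ee_pos: [0.6047, 0.1169, 0.2242]
tool_rot: [[0.932, 0.364, -0.0], [0.364, -0.932, -0.0], [-0.0, 0.0, -1.0]]
contact_force: [-0.3, -0.0, 0.1]
finger_gap: 0.0418
```

```bash
python3 f.py; python3 st.py; python3 - <<'E'
import cv2,glob,numpy as np
t=[f for f in sorted(glob.glob('pics/side_2*'))][-1]
a=cv2.imread(t)[130:270,140:290]; b=cv2.imread(t.replace('side_','wrist_'))[20:420,80:480]
o=np.hstack([cv2.resize(a,None,fx=3,fy=3)[:,:440],cv2.resize(b,(345,420))]); cv2.imwrite('pics/v7.png',o)
E
```

```text
[ 0.167 -0.044  0.147] [0.41 0.53 0.53] 23.425 [0.6047 0.1169 0.2243]
23.425 [0.6047 0.1169 0.2243] [-0.38 -0.97 -0.51] yaw y -68.67
tool->seat [ -0.3   0.9 -50.4]
side hook 349 tip x -156.7 y mean 0.8 z arm [204.1 207.8 210.2] tip z 299.6
side bar in tool 123 [-0.002  -0.0117  0.0297] [-0.  -2.3] [20.4 89.5] 8.9
wrist hook 7399 tip x -141.6 y mean -0.1 z arm [207.8 209.9 211.2] tip z 0.0
wrist bar in tool 1935 [0.0016 0.0011 0.0275] [4.  0.8] [92.2 16. ] 89.6
```

View pics/v7.png

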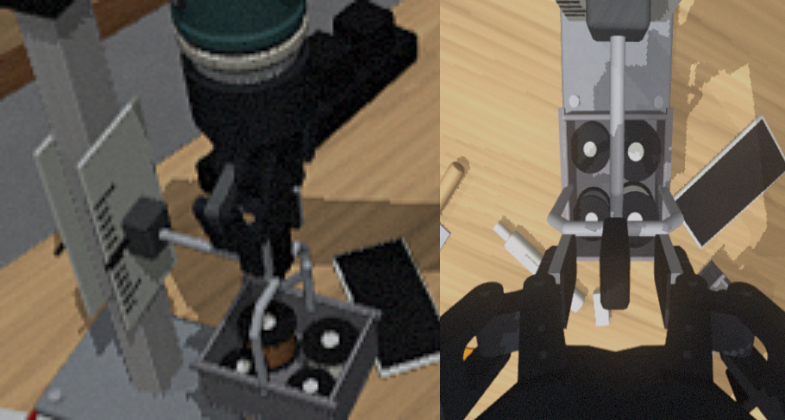

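The fingers are clear of the tab on both sides: the tab is at 600–630, the fingers at 565 and 660. The hook sank only about 1.5 mm on release. I retract straight up.

Call:
{"name": "apply_moves", "arguments": {
  "increments": [
    [0, 0, -8, 0, 0, 0, 130],
    [0, 0, -20, 0, 0, 0, 130],
    [0, 0, -40, 0, 0, 0, 130],
    [0, 0, -60, 0, 0, 0, 130],
    [0, 0, -80, 0, 0, 0, 130],
    [0, 0, -95, 0, 0, 0, 130],
    [0, 0, -100, 0, 0, 0, 130],
    [0, 0, -100, 0, 0, 0, 130],
    [0, 0, -100, 0, 0, 0, 130],
    [0, 0, -100, 0, 0, 0, 130]
  ]
}}

```text
t: 24.82
ee_pos: [0.6044, 0.1168, 0.3235]
tool_rot: [[0.932, 0.364, -0.001], [0.364, -0.932, -0.0], [-0.001, -0.0, -1.0]]
contact_force: [1.1, 0.4, 1.1]
finger_gap: 0.0416
```

```bash
python3 f.py; python3 st.py; sleep 0; python3 st.py | grep -E "hook|^2"; python3 - <<'E'
import cv2,glob
t=sorted(glob.glob('pics/side_2*'))[-1]; print(t); cv2.imwrite('pics/v8.png',cv2.imread(t))
E
```

```text
25.625 [0.6047 0.1169 0.3242] [-0.44 -1.2   0.12] yaw y -68.68
tool->seat [-0.3  0.8 49.5]
25.625 [0.6047 0.1169 0.3242] [-0.44 -1.2   0.12] yaw y -68.68
pics/side_23.43.pngTraceback (most recent call last):
  File "f.py", line 4, in <module>
    c=capture('wrist'); F.append(bot.state()['contact_force'])
ValueError: 200 camera calls are used up
Traceback (most recent call last):
  File "st.py", line 8, in <module>
    c=cap(n,f'{n}_{s["t"]:.2f}.png'); P=cloud(c)-c0
  File "h.py", line 4, in cap
    c=capture(n)
ValueError: 200 camera calls are used up
Traceback (most recent call last):
  File "st.py", line 8, in <module>
    c=cap(n,f'{n}_{s["t"]:.2f}.png'); P=cloud(c)-c0
  File "h.py", line 4, in cap
    c=capture(n)
ValueError: 200 camera calls are used up
```

View pics/v8.png

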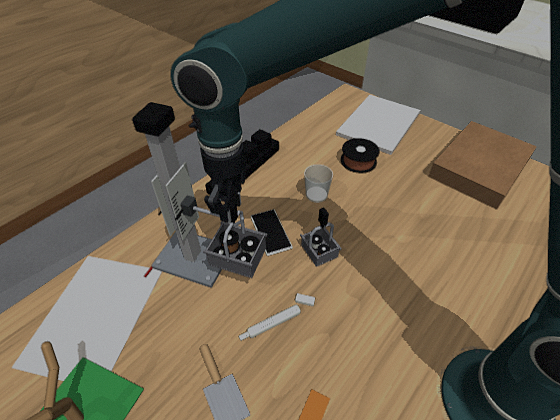

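The camera calls are used up, and this picture is from before the retract. It shows the basket hanging and the bystanders in place. The tool is now about 70 mm above the tab, so I let the swing die out before handing in.

Call:
{"name": "apply_moves", "arguments": {
  "increments": [
    [0, 0, 0, 0, 0, 0, 130],
    [0, 0, 0, 0, 0, 0, 130],
    [0, 0, 0, 0, 0, 0, 130],
    [0, 0, 0, 0, 0, 0, 130],
    [0, 0, 0, 0, 0, 0, 130],
    [0, 0, 0, 0, 0, 0, 130],
    [0, 0, 0, 0, 0, 0, 130],
    [0, 0, 0, 0, 0, 0, 130],
    [0, 0, 0, 0, 0, 0, 130],
    [0, 0, 0, 0, 0, 0, 130]
  ]
}}

```text
t: 26.88
ee_pos: [0.6047, 0.1169, 0.3243]
tool_rot: [[0.932, 0.364, 0.0], [0.364, -0.932, -0.0], [-0.0, 0.0, -1.0]]
contact_force: [0.3, 0.3, -0.4]
finger_gap: 0.0414
```

Call:
{"name": "apply_moves", "arguments": {
  "increments": [
    [0, 0, 0, 0, 0, 0, 130],
    [0, 0, 0, 0, 0, 0, 130],
    [0, 0, 0, 0, 0, 0, 130],
    [0, 0, 0, 0, 0, 0, 130],
    [0, 0, 0, 0, 0, 0, 130],
    [0, 0, 0, 0, 0, 0, 130],
    [0, 0, 0, 0, 0, 0, 130],
    [0, 0, 0, 0, 0, 0, 130],
    [0, 0, 0, 0, 0, 0, 130],
    [0, 0, 0, 0, 0, 0, 130]
  ]
}}

```text
t: 28.12
ee_pos: [0.6047, 0.1169, 0.3243]
tool_rot: [[0.931, 0.364, 0.0], [0.364, -0.931, -0.0], [0.0, 0.0, -1.0]]
contact_force: [-0.1, 0.0, 0.9]
finger_gap: 0.0422
```

Call:
{"name": "apply_moves", "arguments": {
  "increments": [
    [0, 0, 0, 0, 0, 0, 130],
    [0, 0, 0, 0, 0, 0, 130],
    [0, 0, 0, 0, 0, 0, 130],
    [0, 0, 0, 0, 0, 0, 130],
    [0, 0, 0, 0, 0, 0, 130],
    [0, 0, 0, 0, 0, 0, 130],
    [0, 0, 0, 0, 0, 0, 130],
    [0, 0, 0, 0, 0, 0, 130],
    [0, 0, 0, 0, 0, 0, 130],
    [0, 0, 0, 0, 0, 0, 130]
  ]
}}

```text
t: 29.38
ee_pos: [0.6047, 0.1169, 0.3243]
tool_rot: [[0.932, 0.364, -0.0], [0.364, -0.932, -0.0], [-0.0, 0.0, -1.0]]
contact_force: [0.4, -0.9, 0.3]
finger_gap: 0.0414
```

Call:
{"name": "apply_moves", "arguments": {
  "increments": [
    [0, 0, 0, 0, 0, 0, 130],
    [0, 0, 0, 0, 0, 0, 130],
    [0, 0, 0, 0, 0, 0, 130],
    [0, 0, 0, 0, 0, 0, 130],
    [0, 0, 0, 0, 0, 0, 130],
    [0, 0, 0, 0, 0, 0, 130],
    [0, 0, 0, 0, 0, 0, 130],
    [0, 0, 0, 0, 0, 0, 130],
    [0, 0, 0, 0, 0, 0, 130],
    [0, 0, 0, 0, 0, 0, 130]
  ]
}}

```text
t: 30.62
ee_pos: [0.6047, 0.1169, 0.3243]
tool_rot: [[0.932, 0.364, 0.0], [0.364, -0.932, -0.0], [0.0, 0.0, -1.0]]
contact_force: [0.2, 0.5, 0.1]
finger_gap: 0.0419
```

```bash
python3 -c "
from bench import bot
s=bot.state();print(s['t'],s['ee_pos'],s['contact_force'],s['finger_gap']);print(bot.hand_in())"
```

```text
30.625 [0.60467559 0.11690877 0.32426213] [0.17049744 0.51310963 0.05834965] 0.0418788353360331
the job is handed in; nothing more can be done
None
```

The larger basket is hanging on the scale's hook, and the job was handed in at 30.6 s. No verdict was reported.

I gripped it by its tab, threaded its bail over the hook and lowered it in small steps while still holding it. I let go only when the vertical force on the wrist was about zero (-0.07 N average, with ±0.5 N noise on single readings).

**Last measurements, 1.5 s after release and before retracting:**
- **Pointer:** on release the hook sank only about 1.5 mm further, to a reading of roughly 51–52 mm. That puts the basket at about 5 N, or 0.5 kg, in line with the 4.2–5 N wrist reading while lifting.
- **Clearance:** the wrist picture showed open space between the fingers and the tab on both sides.
- **Bystanders:** no other object looked displaced in the last side view. I judged this by eye and did not measure it.

**After that:** I retracted the gripper straight up, to about 70 mm above the tab by calculation. I then waited 5 s with wrist force at noise level before handing in.

**What I could not check:**
- I used up all 200 camera calls, mostly on time steps for averaging the force. There is no picture from after the retract, so the basket being still and the pointer at rest at the end were not seen.
- Nudging the tool 1 mm sideways to ease the seated bar raised the side force to about 2.7 N. I backed off 0.7 mm, which brought it to about 0.8 N before I let go.

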